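# Find the loose chair spindles

## Robot

A 6-joint arm with a two-finger parallel gripper is mounted at the origin on a cart in front of the work surface, level with it; the furniture and walls round the work are solid. World frame = base frame: x ahead of the robot, y to its left, z up, the work surface at z = 0. Lengths are in mm, angles in rad, forces in N, time in s.
With the tool pointing down it reaches from about 325 to 750 mm from the base axis. Payload 7.6 kg.
Tool frame: the origin (TCP) lies at the centre of the arm's flange, where the gripper is bolted on; the fingertips stand 173 mm ahead of it and the grasp point (between the pads) lies 155 mm ahead of it (tips_ahead is the distance from the TCP to the fingertips, in mm); z points along the fingers, y is the line along which they close (so a half turn about z gives the same grasp; the last joint's range is limited). The gripper opens to 85 mm and grips with 20 to 120 N. Pads are 22 mm wide; open, the fingers measure 114 mm over their backs; the gripper's body (76 mm by 85 mm) begins 54 mm behind the grasp point. The pads swing forward as they close: fully open they stand 13 mm farther back than shut.
Start: joints at [1.274, 0.052, 1.401, -0, 1.689, -0.07], TCP at [118.029, 511.564, 404.723] pointing down, gripper open.
Joint ranges: [-2.9, 2.9], [-0.91, 2.17], [0.12, 2.37], [-1.06, 4.2], [0.26, 2.73], [-2.93, 2.93]. Speed limits (rad/s): [2.57, 2.57, 3.01, 3.14, 3.14, 3.14].

## Interface

Orientations are given as a unit quaternion [x, y, z, w].
In Python, from bench import observe, grab_frame, hand_in, regions_of, place_of, tips_ahead gives the robot as it stands.
- The arm moves only by the tool drive_tool, never from a script. Its arguments are lists of equal length, an entry for each row: "jaw": the opening in per cent of the stroke, from 0 (shut) to 100 (fully open); "offset": the shift along the world's x, y, z in m, a list of three; "delta_rot": the turn, a rotation vector about the world's x, y, z in rad, a list of three. A call has 1 to 5 rows; each row shifts and turns the commanded pose from where the row before left it; what a row does not reach is not made up. A row lasts 1/8 s, in which the tool goes at most 62.5 mm and 10.7 degrees, less where a joint would pass 70% of its speed; a pose out of reach is approached as far as the arm can. A call is refused whole if a number of a shift passes 0.0625 or a number of a turn 0.188, either way. A call with a gripper value outside its range is refused whole. The fingers move at their own pace and stop on an object; "grip_force" is the grip in N (left out, the last holds). Time passes only in rows, so rows that do not move let the fingers close. It gives the time, the measured TCP pose, the force, the opening and the grip force at its end, in the units of the state.
- observe(): the state, without advancing time (a new reading comes with each control period).
- grab_frame(name): name is "side" or "top"; returns a dict with "image" (480x640x3 uint8, red, green, blue), "fx", "fy", "cx", "cy" (pixels), "position" and "orientation" of the camera in the world. Camera axes: x right, y up, looking along -z (the intrinsics and any distortion apply to the point x, -y, -z); pixel columns grow to the right and rows downward; lengths in mm; the calibration is good to about 2 mm. A picture is of the moment at which its call begins. There is no depth.
- hand_in(): hands the job in; it is judged then, once.
Trained networks look in the newest picture that a camera, given by its name, has taken for a name from the list of things; names that differ only in an ending like _2 or _b are one class to them, and where a whole thing is asked for, a point or a joint stands for the part that bears it (a point fixed in the world has none). Each returns a list of dicts, best first, with "score" (0 to 1); they miss things now and then, are a little off and sometimes report something else, mostly with a low value. They report only what shows in the picture. A call takes as long as a camera call. They do not tell look-alikes from the thing itself.
- regions_of(camera, target): "mask" (480x640 bool, what is visible of it) and "extent" ([centre column, centre row, width, height] in pixels, round what is visible of it).
- place_of(camera, target): "centre" ([column, row] in pixels: a listed point, or the origin of a listed thing).
The state is a dict: "time": time; "qpos": joint angles; "qd": joint speeds; "joint_efforts": joint torques, N m; "tool_pos": TCP position; "ee_rot": TCP orientation; "wrist_force": force on the tool from outside, world axes, zero at the start; "wrist_torque": the same for the moment, N m; "gripper_width": finger opening in mm; "finger_force": force on a finger pad.
Only numpy, scipy, OpenCV 4.12 (cv2) and the standard library are available. Lean on these libraries where they do the work, as an engineer would, in place of code of your own. Each camera call takes 0.05 s, during which the arm holds its last target. There are 200 camera calls.

## Task

Two of the four spindles standing in the chair rail have loose joints. Find them by rocking the spindles from side to side in their joints to feel for play (a loose one shifts bodily, a sound one does not), then draw the two loose ones out and set them tenon down in the red-striped repair box (either compartment will do). Leave the two sound ones standing in the rail, and do not knock the glue pot or the green bottle about.

Things in the scene. Friction and masses are not known exactly. Their poses are not given: they have to be found in the camera images.
- spindle_1_grip (a point): Spindle 1 of 4: pale wooden chair spindle, 120 g, upright. Point on its axis (z up), 60 mm above the underside of its shoulder. Round grip part 22 mm diameter, from 26 mm below to 26 mm above this point; top end 45 mm above it. Shoulder: 38 mm disc, 10 mm thick, on the rail. Below it, hidden in the rail, a square 18 mm tenon ending 100 mm below this point.
- spindle_2_grip (a point): Spindle 2 of 4: same as spindle 1, point likewise; stands in joint 2.
- spindle_3_grip (a point): Spindle 3 of 4: same as spindle 1, point likewise; stands in joint 3.
- spindle_4_grip (a point): Spindle 4 of 4: same as spindle 1, point likewise; stands in joint 4.
- joint_1 (a point): Joint 1: centre of the mortise of spindle 1 on the rail's top face (x across the rail, y along it, z up). Two of the four joints, any two, are loose, unseen: a loose spindle shifts about 4 mm each way from the centre (some friction, under about 10 N) and lifts straight out; a sound one stops within 1 to 2 mm, pushes back and cannot be drawn out.
- joint_2 (a point): Joint 2: centre of the mortise of spindle 2 on the rail's top face (x across the rail, y along it, z up). Loose or sound, as joint 1.
- joint_3 (a point): Joint 3: centre of the mortise of spindle 3 on the rail's top face (x across the rail, y along it, z up). Loose or sound, as joint 1.
- joint_4 (a point): Joint 4: centre of the mortise of spindle 4 on the rail's top face (x across the rail, y along it, z up). Loose or sound, as joint 1.
- rail: Brown wooden chair rail held fast on the bench between black steel dogs; 64 mm (x) by 330 mm (y) by 70 mm high; origin at the centre of its underside, y along its length. Spindles 1 to 4 stand 75 mm apart in its top face, 1 at the +y end.
- repair_box: Fixed open-topped plywood box with a red stripe on its front, 68 mm (x) by 124 mm (y) by 75 mm high, walls and floor 6 mm; origin at the centre of its underside. One partition across the middle (at y = 0) makes two compartments, each 56 mm in x by 53 mm in y, centred at y = +29.5 and y = -29.5 mm. A spindle set down in one stays leaning on the wall.
- glue_pot: White glue pot with a stirring stick, 91x112x175 mm, loose, standing at the back; origin at the centre of its underside.
- oil_bottle: Green bottle with red spout, 60 mm diameter, 189 mm high, loose, standing at the back; origin at the centre of its underside.
Things that resemble listed ones, but are neither listed nor needed, are in the scene too. Leave any purple or yellow look-alike of the part that bears spindle_4_grip alone.

How it is judged (in metres and radians):
On the way:
1. a loose spindle has been rocked: shifted more than 3 mm off the centre of its joint while still seated (its shoulder less than 6 mm above the rail) (((z of spindle_1_grip in the frame of joint_1 below 0.066 m and horizontal distance between spindle_1_grip and joint_1 above 0.003 m) or (z of spindle_2_grip in the frame of joint_2 below 0.066 m and horizontal distance between spindle_2_grip and joint_2 above 0.003 m) or (z of spindle_3_grip in the frame of joint_3 below 0.066 m and horizontal distance between spindle_3_grip and joint_3 above 0.003 m) or (z of spindle_4_grip in the frame of joint_4 below 0.066 m and horizontal distance between spindle_4_grip and joint_4 above 0.003 m))), for 0.05 s.
At the end, for the whole second after the job is handed in: Both loose spindles stand or lean, tenon down (tilted less than 45 degrees), inside the repair box, released and at rest; the other two stand upright in their joints, shoulders down within 6 mm ((((x of spindle_1_grip in the frame of repair_box between -0.065 and 0.065 m and y of spindle_1_grip in the frame of repair_box between -0.09 and 0.09 m and z of spindle_1_grip in the frame of repair_box between 0.04 and 0.118 m and angle between spindle_1's own z axis and vertical below 0.8 rad and linear speed of spindle_1 below 0.02 m/s) and (x of spindle_2_grip in the frame of repair_box between -0.065 and 0.065 m and y of spindle_2_grip in the frame of repair_box between -0.09 and 0.09 m and z of spindle_2_grip in the frame of repair_box between 0.04 and 0.118 m and angle between spindle_2's own z axis and vertical below 0.8 rad and linear speed of spindle_2 below 0.02 m/s) and (z of spindle_3_grip in the frame of joint_3 below 0.066 m and angle between spindle_3's own z axis and vertical below 0.12 rad) and (z of spindle_4_grip in the frame of joint_4 below 0.066 m and angle between spindle_4's own z axis and vertical below 0.12 rad)) or ((x of spindle_1_grip in the frame of repair_box between -0.065 and 0.065 m and y of spindle_1_grip in the frame of repair_box between -0.09 and 0.09 m and z of spindle_1_grip in the frame of repair_box between 0.04 and 0.118 m and angle between spindle_1's own z axis and vertical below 0.8 rad and linear speed of spindle_1 below 0.02 m/s) and (z of spindle_2_grip in the frame of joint_2 below 0.066 m and angle between spindle_2's own z axis and vertical below 0.12 rad) and (x of spindle_3_grip in the frame of repair_box between -0.065 and 0.065 m and y of spindle_3_grip in the frame of repair_box between -0.09 and 0.09 m and z of spindle_3_grip in the frame of repair_box between 0.04 and 0.118 m and angle between spindle_3's own z axis and vertical below 0.8 rad and linear speed of spindle_3 below 0.02 m/s) and (z of spindle_4_grip in the frame of joint_4 below 0.066 m and angle between spindle_4's own z axis and vertical below 0.12 rad)) or ((x of spindle_1_grip in the frame of repair_box between -0.065 and 0.065 m and y of spindle_1_grip in the frame of repair_box between -0.09 and 0.09 m and z of spindle_1_grip in the frame of repair_box between 0.04 and 0.118 m and angle between spindle_1's own z axis and vertical below 0.8 rad and linear speed of spindle_1 below 0.02 m/s) and (z of spindle_2_grip in the frame of joint_2 below 0.066 m and angle between spindle_2's own z axis and vertical below 0.12 rad) and (z of spindle_3_grip in the frame of joint_3 below 0.066 m and angle between spindle_3's own z axis and vertical below 0.12 rad) and (x of spindle_4_grip in the frame of repair_box between -0.065 and 0.065 m and y of spindle_4_grip in the frame of repair_box between -0.09 and 0.09 m and z of spindle_4_grip in the frame of repair_box between 0.04 and 0.118 m and angle between spindle_4's own z axis and vertical below 0.8 rad and linear speed of spindle_4 below 0.02 m/s)) or ((z of spindle_1_grip in the frame of joint_1 below 0.066 m and angle between spindle_1's own z axis and vertical below 0.12 rad) and (x of spindle_2_grip in the frame of repair_box between -0.065 and 0.065 m and y of spindle_2_grip in the frame of repair_box between -0.09 and 0.09 m and z of spindle_2_grip in the frame of repair_box between 0.04 and 0.118 m and angle between spindle_2's own z axis and vertical below 0.8 rad and linear speed of spindle_2 below 0.02 m/s) and (x of spindle_3_grip in the frame of repair_box between -0.065 and 0.065 m and y of spindle_3_grip in the frame of repair_box between -0.09 and 0.09 m and z of spindle_3_grip in the frame of repair_box between 0.04 and 0.118 m and angle between spindle_3's own z axis and vertical below 0.8 rad and linear speed of spindle_3 below 0.02 m/s) and (z of spindle_4_grip in the frame of joint_4 below 0.066 m and angle between spindle_4's own z axis and vertical below 0.12 rad)) or ((z of spindle_1_grip in the frame of joint_1 below 0.066 m and angle between spindle_1's own z axis and vertical below 0.12 rad) and (x of spindle_2_grip in the frame of repair_box between -0.065 and 0.065 m and y of spindle_2_grip in the frame of repair_box between -0.09 and 0.09 m and z of spindle_2_grip in the frame of repair_box between 0.04 and 0.118 m and angle between spindle_2's own z axis and vertical below 0.8 rad and linear speed of spindle_2 below 0.02 m/s) and (z of spindle_3_grip in the frame of joint_3 below 0.066 m and angle between spindle_3's own z axis and vertical below 0.12 rad) and (x of spindle_4_grip in the frame of repair_box between -0.065 and 0.065 m and y of spindle_4_grip in the frame of repair_box between -0.09 and 0.09 m and z of spindle_4_grip in the frame of repair_box between 0.04 and 0.118 m and angle between spindle_4's own z axis and vertical below 0.8 rad and linear speed of spindle_4 below 0.02 m/s)) or ((z of spindle_1_grip in the frame of joint_1 below 0.066 m and angle between spindle_1's own z axis and vertical below 0.12 rad) and (z of spindle_2_grip in the frame of joint_2 below 0.066 m and angle between spindle_2's own z axis and vertical below 0.12 rad) and (x of spindle_3_grip in the frame of repair_box between -0.065 and 0.065 m and y of spindle_3_grip in the frame of repair_box between -0.09 and 0.09 m and z of spindle_3_grip in the frame of repair_box between 0.04 and 0.118 m and angle between spindle_3's own z axis and vertical below 0.8 rad and linear speed of spindle_3 below 0.02 m/s) and (x of spindle_4_grip in the frame of repair_box between -0.065 and 0.065 m and y of spindle_4_grip in the frame of repair_box between -0.09 and 0.09 m and z of spindle_4_grip in the frame of repair_box between 0.04 and 0.118 m and angle between spindle_4's own z axis and vertical below 0.8 rad and linear speed of spindle_4 below 0.02 m/s)))); the robot touches nothing.
It fails at once if the glue pot is knocked (moved more than 30 mm) (distance of glue_pot from where it was at the start of the episode above 0.03 m).
It fails at once if the green bottle is knocked (moved more than 30 mm) (distance of oil_bottle from where it was at the start of the episode above 0.03 m).
It also fails if it takes over 72 s, if anything falls off the work surface, if the arm or the gripper's body presses on something with over 40 N, if the wrist force passes 120 N, or if a joint passes its speed limit or range.

## Working session

There is one attempt and no reset: what is moved stays moved. The work goes in short steps, Python scripts to look and compute and a tool call to move; the robot and the scene stay as the last step left them, time stands still between calls to the robot, and variables do not carry over. Pictures are saved under pics/ and viewed, at most 10 in all, crops included, and the job is handed in when it is done.

Besides the shell and the picture viewer there is one more tool, called after "Emit:" as a command line: name --argument value ..., lists and objects as JSON in quotes. drive_tool: Moves the arm, as the interface text tells. Its arguments: {"type":"object","properties":{"jaw":{"type":"array","items":{"type":"number"}},"offset":{"type":"array","items":{"type":"array","items":{"type":"number"}}},"delta_rot":{"type":"array","items":{"type":"array","items":{"type":"number"}}},"grip_force":{"type":"number"}},"required":["jaw","offset","delta_rot"]}

```bash
mkdir -p pics; cat > h.py <<'E'
import numpy as np, cv2
from scipy.spatial.transform import Rotation as R
from bench import *
def ray(f,px):
    d=np.array([(px[0]-f['cx'])/f['fx'],-(px[1]-f['cy'])/f['fy'],-1.])
    return np.array(f['position'],float),R.from_quat(f['orientation']).apply(d)
def atz(f,px,z):
    p,d=ray(f,px); return p+d*(z-p[2])/d[2]
def proj(f,P):
    c=R.from_quat(f['orientation']).inv().apply(np.atleast_2d(P)-np.array(f['position']))
    return np.c_[f['cx']+f['fx']*c[:,0]/-c[:,2], f['cy']-f['fy']*c[:,1]/-c[:,2]]
def tri(f1,p1,f2,p2):
    A=0;b=0
    for f,p in((f1,p1),(f2,p2)):
        o,d=ray(f,p);d/=np.linalg.norm(d);M=np.eye(3)-np.outer(d,d);A=A+M;b=b+M@o
    return np.linalg.solve(A,b)
def save(f,n): cv2.imwrite('pics/'+n,f['image'][:,:,::-1])
E
python3 - <<'E'
from h import *
np.set_printoptions(precision=1,suppress=True)
for c in('side','top'):
    f=grab_frame(c);save(f,c+'0.png');print(c,[k for k in f],f['position'],f['orientation'],f['fx'])
    for t in('spindle_1_grip','joint_1','rail','repair_box','glue_pot','oil_bottle'):
        print(t,[(np.round(r['centre'],1).tolist(),round(r['score'],2)) for r in place_of(c,t)])
s=observe();print(s)
E
```

```text
side ['image', 'fx', 'fy', 'cx', 'cy', 'position', 'orientation'] [ 304.6 -975.8  519.7] [ 0.5 -0.1 -0.1  0.8] 557.5610890325652
spindle_1_grip [([266.5, 182.4], 0.97)]
joint_1 [([262.8, 206.0], 0.89), ([301.6, 246.6], 0.78), ([288.4, 230.5], 0.65), ([276.0, 219.0], 0.58), ([276.9, 194.7], 0.56)]
rail [([283.3, 252.5], 0.59)]
repair_box [([323.4, 378.1], 0.93), ([302.5, 244.4], 0.29)]
glue_pot [([416.1, 290.0], 0.97)]
oil_bottle [([445.7, 325.4], 0.82), ([288.9, 231.7], 0.19)]
top ['image', 'fx', 'fy', 'cx', 'cy', 'position', 'orientation'] [ 437.2  -12.2 1392.9] [ 0.  -0.  -0.7  0.7] 615.6983405808926
spindle_1_grip [([194.2, 273.4], 0.58)]
joint_1 [([198.7, 271.7], 0.92), ([233.5, 268.9], 0.88), ([267.2, 260.5], 0.79), ([302.1, 251.2], 0.64)]
rail [([255.7, 264.1], 0.62)]
repair_box [([448.4, 280.3], 0.93), ([352.6, 171.6], 0.4)]
glue_pot [([353.1, 176.4], 0.73)]
oil_bottle [([412.1, 176.2], 0.55)]
{'time': 0.7, 'qpos': array([ 1.3,  0.1,  1.4,  0. ,  1.7, -0.1]), 'qd': array([-0., -0., -0., -0., -0.,  0.]), 'joint_efforts': array([  0. , -38.1, -36. ,  -0. ,   0. ,   0. ]), 'tool_pos': array([118. , 511.6, 404.7]), 'ee_rot': array([0.1, 1. , 0. , 0. ]), 'wrist_force': array([-0. ,  0.3, -0.2]), 'wrist_torque': array([-0.,  0.,  0.]), 'finger_force': 0.0, 'gripper_width': 85.1360543027577}
```

View pics/side0.png

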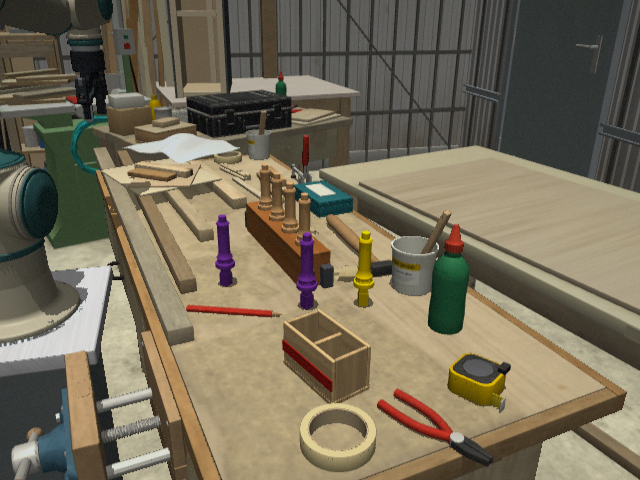

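View pics/top0.png

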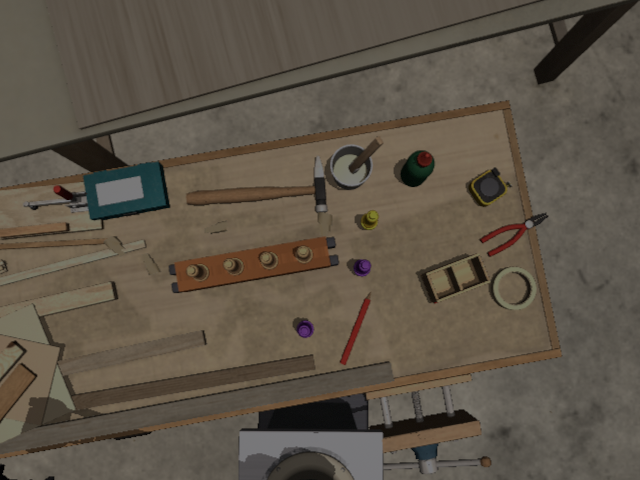

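Side view: the four pale spindles in the brown rail are at about (265,182), (277,193), (290,205) and (304,215). The repair box is at (326,355). The look-alikes are purple at (224,250) and (307,270) and yellow at (365,268). Top view: the spindles are at (194,271), (231,265), (267,259) and (303,253), the box at (455,279), and the look-alikes at (363,267), (305,328) and (370,219). The pale ones in the rail are the ones I want.

```bash
python3 - <<'E'
from h import *
from scipy.optimize import least_squares
np.set_printoptions(precision=1,suppress=True)
F={}
for c in('side','top'):
    f=F[c]=grab_frame(c)
    for t in('spindle_1_grip','rail','repair_box'):
        for r in regions_of(c,t): print(c,t,np.array(r['extent']),round(r['score'],2),f['image'][r['mask']].mean(0),atz(f,r['extent'][:2],70))
T=F['top']
for p in[(194.2,273.4),(198.7,271.7),(233.5,268.9),(267.2,260.5),(302.1,251.2)]: print('j',atz(T,p,70),atz(T,p,130))
# rail top by colour
hsv=cv2.cvtColor(T['image'],cv2.COLOR_RGB2HSV)
m=cv2.inRange(hsv,(3,120,60),(14,255,255));m[:,:165]=0;m[:,340:]=0;m[:230]=0;m[300:]=0
m=cv2.morphologyEx(m,cv2.MORPH_CLOSE,np.ones((25,25)))
cs=max(cv2.findContours(m,0,1)[0],key=cv2.contourArea);b=cv2.boxPoints(cv2.minAreaRect(cs));print(b)
w=np.array([atz(T,p,70) for p in b]);print(w,np.linalg.norm(w-np.roll(w,1,0),axis=1))
im=cv2.resize(T['image'][225:305,160:500],None,fx=2.35,fy=2.35,interpolation=cv2.INTER_CUBIC)
s=cv2.resize(F['side']['image'][150:290,230:340],None,fx=3.5,fy=3.5,interpolation=cv2.INTER_CUBIC)
H=np.zeros((600,800,3),np.uint8);H[:im.shape[0],:im.shape[1]]=im[:,:800];h=600-im.shape[0];H[im.shape[0]:,:s.shape[1]]=s[:h]
bx=cv2.resize(F['side']['image'][300:405,270:385],None,fx=3.3,fy=3.3)
H[190:190+bx.shape[0],400:400+bx.shape[1]]=bx
cv2.imwrite('pics/c1.png',H[:,:,::-1])
E
```

```text
side spindle_1_grip [265.1 186.6  14.3  47.1] 0.8 [114.4  87.6  57.1] [520.9 401.   70. ]
side spindle_1_grip [287.9 208.3  18.8  48.7] 0.38 [118.2  90.6  59.1] [545.7 226.8  70. ]
side rail [288.  244.1  81.   90.1] 0.84 [86.1 55.4 29.8] [504.3  23.7  70. ]
side repair_box [324.9 357.   90.9  92.7] 0.94 [108.   84.   58.1] [ 476.4 -362.1   70. ]
side repair_box [288.8 244.6  86.3  90.2] 0.32 [85.7 55.1 29.8] [505.3  20.9  70. ]
side repair_box [275.1 198.1  12.1  50.2] 0.2 [116.6  89.3  58.1] [529.8 305.1  70. ]
top spindle_1_grip [197.7 274.4  22.5  16. ] 0.74 [82.7 65.7 45.3] [491.7 244.5  70. ]
top rail [253.9 265.3 173.5  58.4] 0.78 [91.7 58.8 36.7] [512.5 124.4  70. ]
top repair_box [453.9 278.3  69.   50.2] 0.68 [82.1 71.8 52.8] [ 488.9 -306.    70. ]
j [493.8 252.   70. ] [491.2 240.1 130. ]
j [497.5 242.5  70. ] [494.8 231.  130. ]
j [504.3 168.   70. ] [501.3 159.9 130. ]
j [523.1  96.   70. ] [519.2  91.1 130. ]
j [544.   21.2  70. ] [539.1  19.7 130. ]
[[173.4 262. ]
 [325.2 235.6]
 [330.4 265.2]
 [178.5 291.6]]
[[517.8 297.4  70. ]
 [578.3 -28.3  70. ]
 [514.4 -40.   70. ]
 [454.5 284.5  70. ]] [ 64.6 331.3  64.9 330. ]
```

View pics/c1.png

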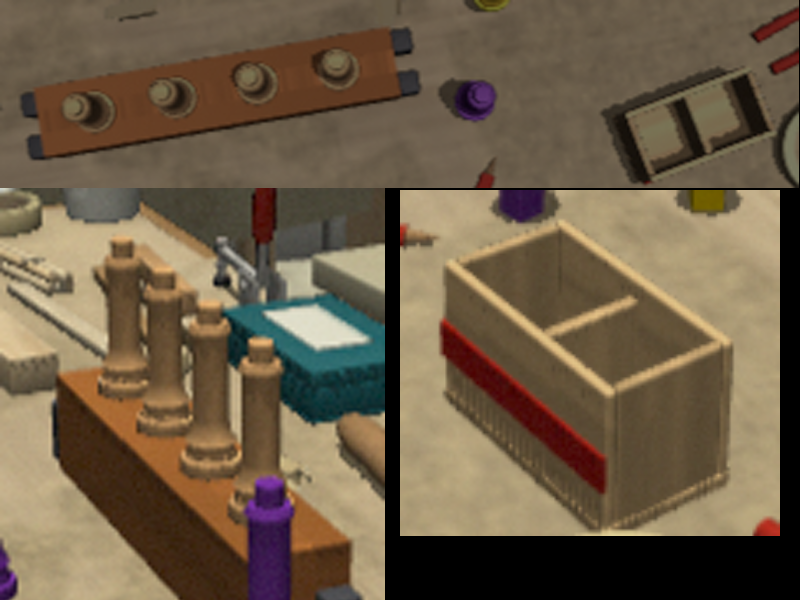

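The crop confirms four pale spindles in the rail and the red-striped box, both fully visible. The rail fit matches its known size (64.7 x 330.6 mm). Next I'll fit the box and work out the tool yaw.

```bash
python3 - <<'E'
from h import *
np.set_printoptions(precision=2,suppress=True)
T=grab_frame('top');S=grab_frame('side')
A=np.array([atz(T,p,75) for p in[(426,272.7),(435.7,301.6),(488.5,281.6),(478.3,253.9)]])
B=np.array([atz(S,p,75) for p in[(318.5,310.3),(284.2,322.7),(333.6,362.1),(370,347)]])
for C in(A,B):
    d=(C[3]+C[2]-C[0]-C[1])[:2];print(C,np.linalg.norm(C-np.roll(C,1,0),axis=1),'c',C.mean(0),'yaw',np.arctan2(d[0],-d[1]))
u=np.array([-.182,.983])
J=[np.r_[np.array([516.2,128.4])+k*u,70] for k in(112.5,37.5,-37.5,-112.5)]
print(np.array(J));tops=[j+[0,0,105] for j in J]
print('top',proj(T,tops),'side',proj(S,tops),proj(S,J))
s=observe();r=R.from_quat(s['ee_rot']);print(r.as_matrix(),s['tool_pos'],s['qpos'],tips_ahead() if callable(tips_ahead) else tips_ahead)
E
```

```text
[[ 500.09 -245.08   75.  ]
 [ 438.55 -265.54   75.  ]
 [ 482.36 -379.12   75.  ]
 [ 541.69 -357.92   75.  ]] [120.26  64.85 121.74  63.  ] c [ 490.67 -311.91   75.  ] yaw 0.36073237821932996
[[ 496.86 -247.9    75.  ]
 [ 438.05 -270.8    75.  ]
 [ 482.77 -382.81   75.  ]
 [ 541.63 -361.05   75.  ]] [121.68  63.12 120.6   62.75] c [ 489.83 -315.64   75.  ] yaw 0.378318041192831
[[495.73 238.99  70.  ]
 [509.38 165.26  70.  ]
 [523.03  91.54  70.  ]
 [536.68  17.81  70.  ]]
top [[190.28 270.11]
 [227.78 263.59]
 [265.18 257.09]
 [302.48 250.61]] side [[264.56 164.61]
 [276.47 173.34]
 [289.69 183.03]
 [304.45 193.86]] [[265.85 208.22]
 [277.43 218.87]
 [290.24 230.65]
 [304.49 243.75]]
[[-0.97  0.22  0.  ]
 [ 0.22  0.97  0.  ]
 [ 0.    0.   -1.  ]] [118.04 511.56 404.72] [ 1.27  0.05  1.4   0.    1.69 -0.07] 173.4
```

Emit:
drive_tool --jaw '[100, 100, 100, 100, 100]' --offset '[[0.0377, -0.0273, 0], [0.0377, -0.0273, 0], [0.0377, -0.0273, 0], [0.0377, -0.0273, 0], [0.0377, -0.0273, 0]]' --delta_rot '[[0, 0, -0.1165], [0, 0, -0.1165], [0, 0, -0.1165], [0, 0, -0.1165], [0, 0, -0.1165]]' --grip_force 40

```text
time: 1.82
tool_pos: [307.6, 374.0, 404.9]
ee_rot: [0.395, 0.918, 0.0, 0.0]
wrist_force: [0.0, -0.1, -0.2]
gripper_width: 85.3
finger_force: 0.0
```

Emit:
drive_tool --jaw '[100, 100, 100, 100, 100]' --offset '[[0.0377, -0.0273, 0], [0.0377, -0.0273, 0], [0.0377, -0.0273, 0], [0.0377, -0.0273, 0], [0.0377, -0.0273, 0]]' --delta_rot '[[0, 0, -0.1165], [0, 0, -0.1165], [0, 0, -0.1165], [0, 0, -0.1165], [0, 0, -0.1165]]'

```text
time: 2.45
tool_pos: [496.1, 237.5, 404.8]
ee_rot: [0.643, 0.766, 0.0, 0.0]
wrist_force: [-0.8, -0.0, -0.2]
gripper_width: 85.5
finger_force: 0.0
```

Emit:
drive_tool --jaw '[100]' --offset '[[0, 0, 0]]' --delta_rot '[[0, 0, 0]]'

```text
time: 2.58
tool_pos: [496.8, 236.6, 404.1]
ee_rot: [0.643, 0.766, -0.0, 0.0]
wrist_force: [-0.5, -0.1, -0.2]
gripper_width: 85.4
finger_force: 0.0
```

Emit:
drive_tool --jaw '[100, 100, 100]' --offset '[[0, 0, -0.05], [0, 0, -0.05], [0, 0, -0.014]]' --delta_rot '[[0, 0, 0], [0, 0, 0], [0, 0, 0]]'

```text
time: 2.95
tool_pos: [493.8, 238.8, 287.4]
ee_rot: [0.641, 0.768, -0.003, -0.002]
wrist_force: [-0.3, -0.5, 0.3]
gripper_width: 85.7
finger_force: 0.0
```

```bash
python3 - <<'E'
from h import *
f=grab_frame('side');cv2.imwrite('pics/g1.png',cv2.resize(f['image'][80:260,190:370],None,fx=3.3,fy=3.3,interpolation=2)[:,:,::-1])
E
```

```text
(no output)
```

View pics/g1.png

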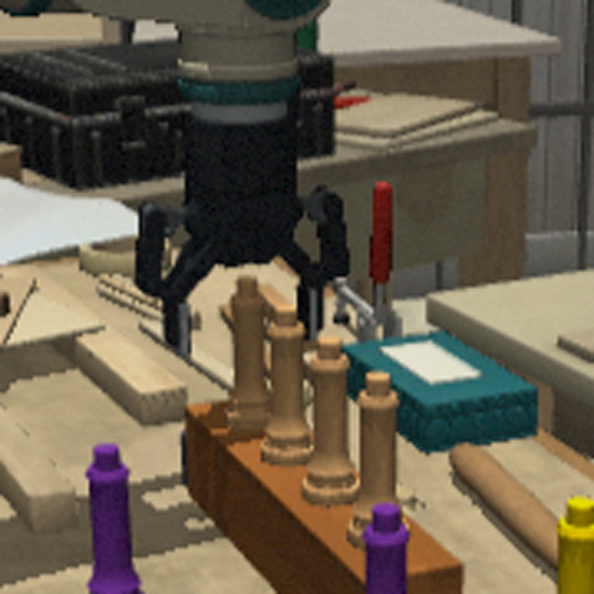

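The open fingers straddle spindle 1 (crop 245,340), well centred. I'll close them and then rock it along the closing axis.

Emit:
drive_tool --jaw '[0, 0, 0, 0, 0]' --offset '[[0, 0, 0], [0, 0, 0], [0, 0, 0], [0, 0, 0], [0, 0, 0]]' --delta_rot '[[0, 0, 0], [0, 0, 0], [0, 0, 0], [0, 0, 0], [0, 0, 0]]'

```text
time: 3.62
tool_pos: [495.3, 238.6, 291.9]
ee_rot: [0.641, 0.767, 0.001, 0.001]
wrist_force: [-0.1, 0.2, 6.5]
gripper_width: 20.8
finger_force: 39.1
```

Emit:
drive_tool --jaw '[0, 0, 0]' --offset '[[0.002, 0.0004, 0], [0, 0, 0], [0, 0, 0]]' --delta_rot '[[0, 0, 0], [0, 0, 0], [0, 0, 0]]'

```text
time: 4.0
tool_pos: [496.6, 239.0, 291.9]
ee_rot: [0.641, 0.768, -0.001, -0.001]
wrist_force: [-6.3, -2.6, 11.4]
gripper_width: 20.9
finger_force: 39.9
```

Emit:
drive_tool --jaw '[0, 0, 0]' --offset '[[0.002, 0.0004, 0], [0, 0, 0], [0, 0, 0]]' --delta_rot '[[0, 0, 0], [0, 0, 0], [0, 0, 0]]'

```text
time: 4.38
tool_pos: [497.8, 239.4, 292.0]
ee_rot: [0.641, 0.768, -0.002, -0.002]
wrist_force: [-14.1, -4.0, 16.4]
gripper_width: 20.6
finger_force: 41.0
```

Emit:
drive_tool --jaw '[0, 0, 0, 0]' --offset '[[-0.003, -0.0006, 0], [-0.003, -0.0006, 0], [0, 0, 0], [0, 0, 0]]' --delta_rot '[[0, 0, 0], [0, 0, 0], [0, 0, 0], [0, 0, 0]]'

```text
time: 4.88
tool_pos: [493.8, 238.3, 292.1]
ee_rot: [0.641, 0.767, 0.002, 0.002]
wrist_force: [5.8, 1.1, 3.0]
gripper_width: 21.2
finger_force: 39.8
```

Emit:
drive_tool --jaw '[100, 100, 100, 100, 100]' --offset '[[0.002, 0.0004, 0], [0, 0, 0], [0, 0, 0.02], [0.0068, -0.0369, 0], [0.0068, -0.0369, 0]]' --delta_rot '[[0, 0, 0], [0, 0, 0], [0, 0, 0], [0, 0, 0], [0, 0, 0]]'

```text
time: 5.5
tool_pos: [508.5, 164.1, 310.4]
ee_rot: [0.641, 0.768, -0.0, -0.0]
wrist_force: [0.8, -0.4, -0.1]
gripper_width: 85.5
finger_force: 0.0
```

Emit:
drive_tool --jaw '[100, 100, 0, 0, 0]' --offset '[[0, 0, 0], [0, 0, -0.02], [0, 0, 0], [0, 0, 0], [0, 0, 0]]' --delta_rot '[[0, 0, 0], [0, 0, 0], [0, 0, 0], [0, 0, 0], [0, 0, 0]]'

```text
time: 6.12
tool_pos: [508.7, 165.2, 291.5]
ee_rot: [0.641, 0.768, 0.001, 0.0]
wrist_force: [0.4, 0.4, 0.2]
gripper_width: 32.4
finger_force: 0.0
```

Emit:
drive_tool --jaw '[0, 0]' --offset '[[0, 0, 0], [0, 0, 0]]' --delta_rot '[[0, 0, 0], [0, 0, 0]]'

```text
time: 6.38
tool_pos: [508.8, 164.9, 291.5]
ee_rot: [0.641, 0.768, 0.001, 0.0]
wrist_force: [-0.2, 0.8, 2.7]
gripper_width: 21.2
finger_force: 39.3
```

Emit:
drive_tool --jaw '[0, 0, 0, 0]' --offset '[[0.002, 0.0004, 0], [0.002, 0.0004, 0], [0, 0, 0], [0, 0, 0]]' --delta_rot '[[0, 0, 0], [0, 0, 0], [0, 0, 0], [0, 0, 0]]'

```text
time: 6.88
tool_pos: [512.4, 165.6, 291.4]
ee_rot: [0.641, 0.768, -0.0, -0.0]
wrist_force: [-5.1, -1.4, 7.2]
gripper_width: 21.4
finger_force: 39.8
```

Emit:
drive_tool --jaw '[0, 0, 0, 0, 0]' --offset '[[-0.004, -0.0008, 0], [-0.004, -0.0008, 0], [0, 0, 0], [0, 0, 0], [0, 0, 0]]' --delta_rot '[[0, 0, 0], [0, 0, 0], [0, 0, 0], [0, 0, 0], [0, 0, 0]]'

```text
time: 7.5
tool_pos: [504.8, 164.0, 291.5]
ee_rot: [0.641, 0.767, 0.001, 0.0]
wrist_force: [1.4, 0.8, 6.1]
gripper_width: 21.3
finger_force: 39.8
```

Emit:
drive_tool --jaw '[100, 100, 100, 100, 100]' --offset '[[0.004, 0.0008, 0], [0, 0, 0], [0, 0, 0.02], [0.0068, -0.0369, 0], [0.0068, -0.0369, 0]]' --delta_rot '[[0, 0, 0], [0, 0, 0], [0, 0, 0], [0, 0, 0], [0, 0, 0]]'

```text
time: 8.12
tool_pos: [522.1, 90.4, 310.3]
ee_rot: [0.641, 0.768, -0.0, -0.0]
wrist_force: [1.0, 0.6, -0.1]
gripper_width: 85.6
finger_force: 0.0
```

Emit:
drive_tool --jaw '[100, 100, 0, 0, 0]' --offset '[[0, 0, 0], [0, 0, -0.02], [0, 0, 0], [0, 0, 0], [0, 0, 0]]' --delta_rot '[[0, 0, 0], [0, 0, 0], [0, 0, 0], [0, 0, 0], [0, 0, 0]]'

```text
time: 8.75
tool_pos: [522.3, 91.3, 291.5]
ee_rot: [0.641, 0.768, 0.0, 0.0]
wrist_force: [0.2, -0.2, -0.1]
gripper_width: 32.0
finger_force: 0.0
```

Emit:
drive_tool --jaw '[0, 0]' --offset '[[0, 0, 0], [0, 0, 0]]' --delta_rot '[[0, 0, 0], [0, 0, 0]]'

```text
time: 9.0
tool_pos: [522.4, 91.1, 291.5]
ee_rot: [0.641, 0.768, 0.001, 0.0]
wrist_force: [0.2, 0.5, 2.9]
gripper_width: 21.2
finger_force: 39.3
```

Emit:
drive_tool --jaw '[0, 0, 0, 0]' --offset '[[0.002, 0.0004, 0], [0.002, 0.0004, 0], [0, 0, 0], [0, 0, 0]]' --delta_rot '[[0, 0, 0], [0, 0, 0], [0, 0, 0], [0, 0, 0]]'

```text
time: 9.5
tool_pos: [526.0, 91.7, 291.4]
ee_rot: [0.641, 0.767, -0.001, -0.0]
wrist_force: [-5.7, -1.1, 6.6]
gripper_width: 20.9
finger_force: 39.8
```

Emit:
drive_tool --jaw '[0, 0, 0, 0, 0]' --offset '[[-0.004, -0.0008, 0], [-0.004, -0.0008, 0], [0, 0, 0], [0, 0, 0], [0, 0, 0]]' --delta_rot '[[0, 0, 0], [0, 0, 0], [0, 0, 0], [0, 0, 0], [0, 0, 0]]'

```text
time: 10.12
tool_pos: [518.4, 90.1, 291.5]
ee_rot: [0.641, 0.767, 0.0, 0.001]
wrist_force: [2.6, 0.1, 6.0]
gripper_width: 21.4
finger_force: 39.8
```

Spindles 2 and 3 shift freely and 1 pushes back. I'll check 4 to confirm.

Emit:
drive_tool --jaw '[100, 100, 100, 100, 100]' --offset '[[0.004, 0.0008, 0], [0, 0, 0], [0, 0, 0.02], [0.0068, -0.0369, 0], [0.0068, -0.0369, 0]]' --delta_rot '[[0, 0, 0], [0, 0, 0], [0, 0, 0], [0, 0, 0], [0, 0, 0]]'

```text
time: 10.75
tool_pos: [535.8, 16.6, 310.3]
ee_rot: [0.641, 0.768, -0.0, -0.0]
wrist_force: [-0.2, 0.4, -0.6]
gripper_width: 85.4
finger_force: 0.0
```

Emit:
drive_tool --jaw '[100, 100, 0, 0, 0]' --offset '[[0, 0, 0], [0, 0, -0.02], [0, 0, 0], [0, 0, 0], [0, 0, 0]]' --delta_rot '[[0, 0, 0], [0, 0, 0], [0, 0, 0], [0, 0, 0], [0, 0, 0]]'

```text
time: 11.38
tool_pos: [536.0, 17.5, 291.5]
ee_rot: [0.641, 0.768, 0.0, 0.0]
wrist_force: [-0.4, 0.3, 0.5]
gripper_width: 32.1
finger_force: 0.0
```

Emit:
drive_tool --jaw '[0, 0]' --offset '[[0, 0, 0], [0, 0, 0]]' --delta_rot '[[0, 0, 0], [0, 0, 0]]'

```text
time: 11.62
tool_pos: [536.0, 17.3, 291.5]
ee_rot: [0.641, 0.767, 0.001, 0.0]
wrist_force: [-0.7, 1.1, 3.4]
gripper_width: 20.9
finger_force: 39.0
```

Emit:
drive_tool --jaw '[0, 0, 0, 0]' --offset '[[0.002, 0.0004, 0], [0.002, 0.0004, 0], [0, 0, 0], [0, 0, 0]]' --delta_rot '[[0, 0, 0], [0, 0, 0], [0, 0, 0], [0, 0, 0]]'

```text
time: 12.12
tool_pos: [538.7, 17.7, 291.5]
ee_rot: [0.641, 0.767, -0.002, -0.002]
wrist_force: [-15.9, -1.7, 13.6]
gripper_width: 21.0
finger_force: 40.9
```

Spindle 4 is sound (16 N at 2.7 mm), so the loose ones are 2 and 3. I'll go back to spindle 3, grip it and lift.

Emit:
drive_tool --jaw '[100, 100, 100, 100, 100]' --offset '[[-0.004, -0.0008, 0], [0, 0, 0], [0, 0, 0.02], [-0.0068, 0.0369, 0], [-0.0068, 0.0369, 0]]' --delta_rot '[[0, 0, 0], [0, 0, 0], [0, 0, 0], [0, 0, 0], [0, 0, 0]]'

```text
time: 12.75
tool_pos: [522.2, 91.6, 310.7]
ee_rot: [0.642, 0.767, 0.0, 0.0]
wrist_force: [-0.2, -0.1, -0.7]
gripper_width: 85.6
finger_force: 0.0
```

Emit:
drive_tool --jaw '[100, 100, 0, 0, 0]' --offset '[[0, 0, 0], [0, 0, -0.023], [0, 0, 0], [0, 0, 0], [0, 0, 0]]' --delta_rot '[[0, 0, 0], [0, 0, 0], [0, 0, 0], [0, 0, 0], [0, 0, 0]]' --grip_force 60

```text
time: 13.38
tool_pos: [522.5, 90.7, 288.7]
ee_rot: [0.641, 0.767, 0.001, 0.001]
wrist_force: [0.4, -0.9, 0.1]
gripper_width: 32.1
finger_force: 0.0
```

Emit:
drive_tool --jaw '[0, 0, 0, 0, 0]' --offset '[[0, 0, 0], [0, 0, 0], [0, 0, 0.01], [0, 0, 0.02], [0, 0, 0.03]]' --delta_rot '[[0, 0, 0], [0, 0, 0], [0, 0, 0], [0, 0, 0], [0, 0, 0]]'

```text
time: 14.0
tool_pos: [522.0, 91.0, 347.8]
ee_rot: [0.641, 0.768, -0.001, -0.001]
wrist_force: [0.3, 0.6, -2.3]
gripper_width: 20.4
finger_force: 58.5
```

Emit:
drive_tool --jaw '[0, 0, 0, 0]' --offset '[[0, 0, 0.03], [0, 0, 0.034], [0, 0, 0.034], [0, 0, 0]]' --delta_rot '[[0, 0, 0], [0, 0, 0], [0, 0, 0], [0, 0, 0]]'

```text
time: 14.5
tool_pos: [522.1, 91.0, 449.2]
ee_rot: [0.641, 0.768, 0.002, 0.002]
wrist_force: [-0.0, -0.4, -0.6]
gripper_width: 20.7
finger_force: 58.6
```

```bash
python3 - <<'E'
from h import *
f=grab_frame('side');cv2.imwrite('pics/g2.png',cv2.resize(f['image'][20:290,190:390],None,fx=2.2,fy=2.2,interpolation=2)[:,:,::-1])
E
```

```text
(no output)
```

View pics/g2.png

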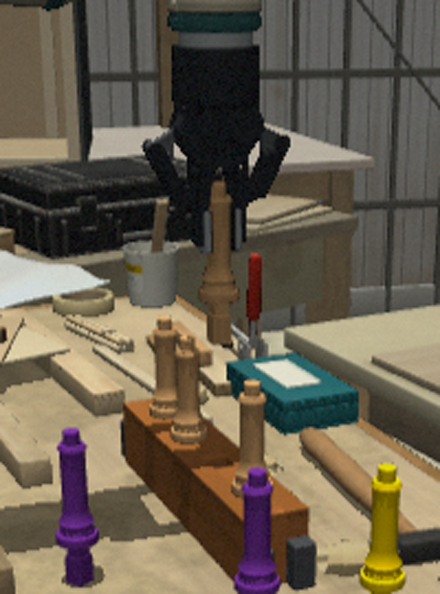

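Spindle 3 came out cleanly and hangs upright at crop (218,260). I'll carry it over the far compartment.

Emit:
drive_tool --jaw '[0, 0, 0, 0, 0]' --offset '[[-0.0022, -0.0432, 0], [-0.0022, -0.0432, 0], [-0.0022, -0.0432, 0], [-0.0022, -0.0432, 0], [-0.0022, -0.0432, 0]]' --delta_rot '[[0, 0, 0.019], [0, 0, 0.019], [0, 0, 0.019], [0, 0, 0.019], [0, 0, 0.019]]'

```text
time: 15.18
tool_pos: [511.0, -126.4, 443.7]
ee_rot: [0.604, 0.797, -0.0, -0.001]
wrist_force: [1.3, -0.6, -2.3]
gripper_width: 20.5
finger_force: 58.7
```

Emit:
drive_tool --jaw '[0, 0, 0, 0, 0]' --offset '[[-0.0022, -0.0432, 0], [-0.0022, -0.0432, 0], [-0.0022, -0.0432, 0], [-0.0022, -0.0432, 0], [-0.0022, -0.0432, 0]]' --delta_rot '[[0, 0, 0.019], [0, 0, 0.019], [0, 0, 0.019], [0, 0, 0.019], [0, 0, 0.019]]'

```text
time: 15.8
tool_pos: [500.1, -342.5, 443.5]
ee_rot: [0.565, 0.825, 0.0, -0.002]
wrist_force: [-0.2, -0.2, -1.4]
gripper_width: 20.8
finger_force: 58.7
```

Emit:
drive_tool --jaw '[0, 0, 0, 0, 0]' --offset '[[0, 0, -0.03], [0, 0, -0.03], [0, 0, -0.03], [0, 0, 0], [0, 0, 0]]' --delta_rot '[[0, 0, 0], [0, 0, 0], [0, 0, 0], [0, 0, 0], [0, 0, 0]]'

```text
time: 16.42
tool_pos: [500.3, -341.0, 356.3]
ee_rot: [0.565, 0.825, 0.0, 0.0]
wrist_force: [1.0, -0.4, -1.2]
gripper_width: 20.4
finger_force: 58.8
```

```bash
python3 - <<'E'
from h import *
f=grab_frame('side');t=grab_frame('top')
a=cv2.resize(f['image'][140:420,240:430],None,fx=2,fy=2,interpolation=2);b=cv2.resize(t['image'][200:340,400:540],None,fx=2.8,fy=2.8,interpolation=2)
H=np.zeros((560,780,3),np.uint8);H[:560,:380]=a;H[:392,384:776]=b;cv2.imwrite('pics/g3.png',H[:,:,::-1])
# expected box projection, spindle tip expected
s=observe();print(s['tool_pos'])
p=np.r_[s['tool_pos'][:2],s['tool_pos'][2]-259];print(proj(f,p),proj(f,[500.7,-341.5,75]))
E
```

```text
[ 500.37535299 -341.08808755  357.3751253 ]
[[337.87353373 328.83637054]] [[337.80456463 343.19372081]]
```

View pics/g3.png

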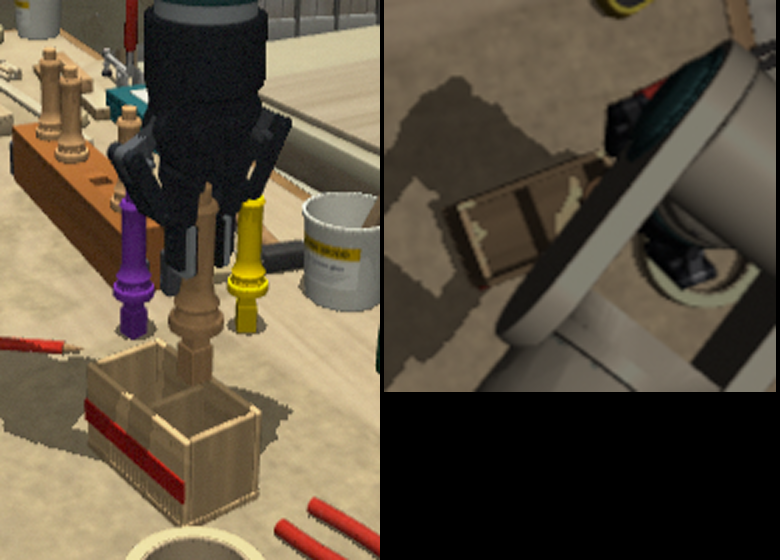

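The spindle tip, at side-image pixel (337,333), is over the middle of the near-camera compartment, so I'll lower it.

Emit:
drive_tool --jaw '[0, 0, 0, 0, 0]' --offset '[[0, 0, -0.03], [0, 0, -0.03], [0, 0, -0.02], [0, 0, 0], [0, 0, 0]]' --delta_rot '[[0, 0, 0], [0, 0, 0], [0, 0, 0], [0, 0, 0], [0, 0, 0]]'

```text
time: 17.15
tool_pos: [500.6, -341.3, 277.5]
ee_rot: [0.565, 0.825, -0.0, 0.001]
wrist_force: [0.4, -0.5, -0.6]
gripper_width: 20.7
finger_force: 58.8
```

Emit:
drive_tool --jaw '[0, 0, 0]' --offset '[[0, 0, -0.005], [0, 0, 0], [0, 0, 0]]' --delta_rot '[[0, 0, 0], [0, 0, 0], [0, 0, 0]]'

```text
time: 17.52
tool_pos: [500.2, -341.1, 271.0]
ee_rot: [0.565, 0.825, 0.0, 0.0]
wrist_force: [0.8, 0.6, -1.6]
gripper_width: 20.7
finger_force: 58.8
```

Emit:
drive_tool --jaw '[0, 0, 60, 60, 60]' --offset '[[0, 0, -0.003], [0, 0, 0], [0, 0, 0], [0, 0, 0], [0, 0, 0]]' --delta_rot '[[0, 0, 0], [0, 0, 0], [0, 0, 0], [0, 0, 0], [0, 0, 0]]'

```text
time: 18.15
tool_pos: [500.3, -341.1, 268.0]
ee_rot: [0.565, 0.825, 0.0, 0.0]
wrist_force: [0.3, 0.5, -0.7]
gripper_width: 51.5
finger_force: 0.0
```

Emit:
drive_tool --jaw '[60, 60, 60, 60, 60]' --offset '[[0, 0, 0.02], [0, 0, 0.04], [0, 0, 0.05], [0, 0, 0.05], [0, 0, 0]]' --delta_rot '[[0, 0, 0], [0, 0, 0], [0, 0, 0], [0, 0, 0], [0, 0, 0]]'

```text
time: 18.77
tool_pos: [499.9, -340.7, 435.3]
ee_rot: [0.565, 0.825, -0.0, 0.006]
wrist_force: [-1.0, -0.0, 0.1]
gripper_width: 50.9
finger_force: 0.0
```

```bash
python3 - <<'E'
from h import *
f=grab_frame('side')
cv2.imwrite('pics/g4.png',cv2.resize(f['image'][140:420,240:430],None,fx=2,fy=2,interpolation=2)[:,:,::-1])
E
```

```text
(no output)
```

View pics/g4.png

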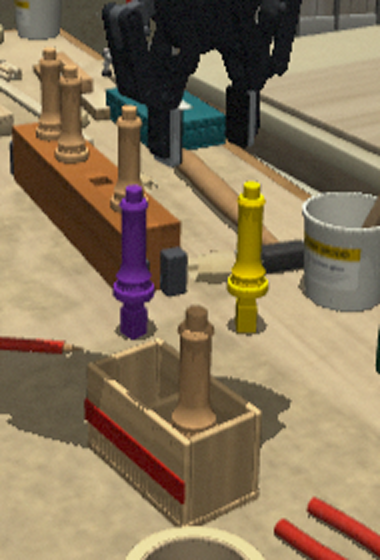

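Spindle 3 stands in the near compartment, nearly upright, at crop (195,370). Next I'll fetch spindle 2.

Emit:
drive_tool --jaw '[100, 100, 100, 100, 100]' --offset '[[0.0009, 0.0506, 0], [0.0009, 0.0506, 0], [0.0009, 0.0506, 0], [0.0009, 0.0506, 0], [0.0009, 0.0506, 0]]' --delta_rot '[[0, 0, -0.019], [0, 0, -0.019], [0, 0, -0.019], [0, 0, -0.019], [0, 0, -0.019]]'

```text
time: 19.45
tool_pos: [504.3, -86.4, 426.7]
ee_rot: [0.604, 0.797, -0.0, -0.001]
wrist_force: [0.1, -0.4, 0.4]
gripper_width: 85.5
finger_force: 0.0
```

Emit:
drive_tool --jaw '[100, 100, 100, 100, 100]' --offset '[[0.0009, 0.0506, 0], [0.0009, 0.0506, 0], [0.0009, 0.0506, 0], [0.0009, 0.0506, 0], [0.0009, 0.0506, 0]]' --delta_rot '[[0, 0, -0.019], [0, 0, -0.019], [0, 0, -0.019], [0, 0, -0.019], [0, 0, -0.019]]'

```text
time: 20.08
tool_pos: [508.8, 166.6, 426.8]
ee_rot: [0.641, 0.767, -0.001, -0.0]
wrist_force: [-0.5, -0.0, 0.9]
gripper_width: 85.3
finger_force: 0.0
```

Emit:
drive_tool --jaw '[100, 100]' --offset '[[0, 0, 0], [0, 0, 0]]' --delta_rot '[[0, 0, 0], [0, 0, 0]]'

```text
time: 20.32
tool_pos: [509.2, 164.7, 426.9]
ee_rot: [0.641, 0.768, -0.001, -0.0]
wrist_force: [0.1, -0.7, 0.4]
gripper_width: 85.1
finger_force: 0.0
```

Emit:
drive_tool --jaw '[100, 100, 100, 100, 0]' --offset '[[0, 0, -0.05], [0, 0, -0.05], [0, 0, -0.038], [0, 0, 0], [0, 0, 0]]' --delta_rot '[[0, 0, 0], [0, 0, 0], [0, 0, 0], [0, 0, 0], [0, 0, 0]]'

```text
time: 20.95
tool_pos: [509.8, 164.3, 291.7]
ee_rot: [0.642, 0.767, 0.001, 0.001]
wrist_force: [-0.4, -0.2, 0.6]
gripper_width: 69.8
finger_force: 0.0
```

Emit:
drive_tool --jaw '[0, 0, 0, 0, 0]' --offset '[[0, 0, 0], [0, 0, 0], [0, 0, 0], [0, 0, 0], [0, 0, 0]]' --delta_rot '[[0, 0, 0], [0, 0, 0], [0, 0, 0], [0, 0, 0], [0, 0, 0]]'

```text
time: 21.58
tool_pos: [509.4, 165.0, 290.6]
ee_rot: [0.641, 0.768, 0.001, 0.0]
wrist_force: [-1.2, -0.5, 6.3]
gripper_width: 21.0
finger_force: 58.5
```

Emit:
drive_tool --jaw '[0, 0, 0, 0]' --offset '[[0, 0, 0.01], [0, 0, 0.02], [0, 0, 0.03], [0, 0, 0.03]]' --delta_rot '[[0, 0, 0], [0, 0, 0], [0, 0, 0], [0, 0, 0]]'

```text
time: 22.08
tool_pos: [509.1, 165.0, 380.6]
ee_rot: [0.641, 0.767, -0.0, -0.0]
wrist_force: [-0.3, 0.8, -2.6]
gripper_width: 20.5
finger_force: 58.5
```

Emit:
drive_tool --jaw '[0, 0, 0]' --offset '[[0, 0, 0.034], [0, 0, 0.034], [0, 0, 0]]' --delta_rot '[[0, 0, 0], [0, 0, 0], [0, 0, 0]]'

```text
time: 22.45
tool_pos: [509.1, 165.0, 450.9]
ee_rot: [0.641, 0.767, 0.002, 0.002]
wrist_force: [0.5, 0.1, -1.5]
gripper_width: 20.8
finger_force: 58.6
```

Emit:
drive_tool --jaw '[0, 0, 0, 0, 0]' --offset '[[-0.003, -0.0451, 0], [-0.003, -0.0451, 0], [-0.003, -0.0451, 0], [-0.003, -0.0451, 0], [-0.003, -0.0451, 0]]' --delta_rot '[[0, 0, 0.019], [0, 0, 0.019], [0, 0, 0.019], [0, 0, 0.019], [0, 0, 0.019]]'

```text
time: 23.08
tool_pos: [493.9, -61.9, 446.0]
ee_rot: [0.604, 0.797, -0.0, -0.001]
wrist_force: [-0.2, 0.8, -1.0]
gripper_width: 20.8
finger_force: 58.7
```

Emit:
drive_tool --jaw '[0, 0, 0, 0, 0]' --offset '[[-0.003, -0.0451, 0], [-0.003, -0.0451, 0], [-0.003, -0.0451, 0], [-0.003, -0.0451, 0], [-0.003, -0.0451, 0]]' --delta_rot '[[0, 0, 0.019], [0, 0, 0.019], [0, 0, 0.019], [0, 0, 0.019], [0, 0, 0.019]]'

```text
time: 23.7
tool_pos: [479.0, -287.5, 445.9]
ee_rot: [0.565, 0.825, 0.0, -0.001]
wrist_force: [1.1, 0.2, -1.1]
gripper_width: 20.5
finger_force: 58.7
```

Emit:
drive_tool --jaw '[0, 0, 0, 0, 0]' --offset '[[0, 0, 0], [0, 0, -0.03], [0, 0, -0.03], [0, 0, -0.03], [0, 0, 0]]' --delta_rot '[[0, 0, 0], [0, 0, 0], [0, 0, 0], [0, 0, 0], [0, 0, 0]]'

```text
time: 24.32
tool_pos: [479.0, -285.0, 354.2]
ee_rot: [0.565, 0.825, 0.0, -0.004]
wrist_force: [-0.7, 0.3, -0.7]
gripper_width: 20.6
finger_force: 58.7
```

```bash
python3 - <<'E'
from h import *
f=grab_frame('side');print(observe()['tool_pos'])
cv2.imwrite('pics/g5.png',cv2.resize(f['image'][220:420,250:400],None,fx=3,fy=3,interpolation=2)[:,:,::-1])
E
```

```text
[ 479.24400783 -285.28489448  356.64114533]
```

View pics/g5.png

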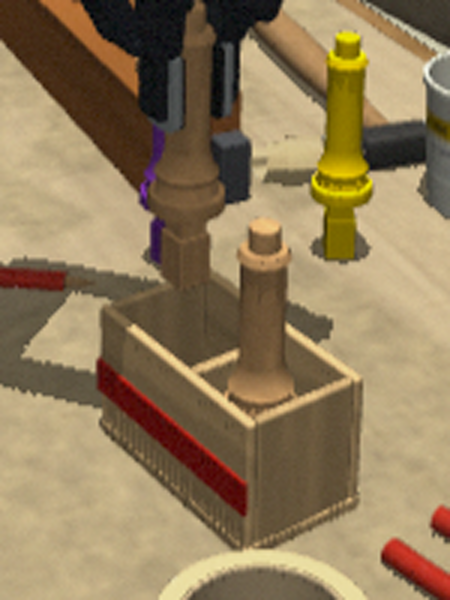

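The tip, at crop (187,280), is over the middle of the free compartment. I'll lower and release.

Emit:
drive_tool --jaw '[0, 0, 0, 0, 0]' --offset '[[0, 0, -0.03], [0, 0, -0.03], [0, 0, -0.02], [0, 0, 0], [0, 0, 0]]' --delta_rot '[[0, 0, 0], [0, 0, 0], [0, 0, 0], [0, 0, 0], [0, 0, 0]]'

```text
time: 25.0
tool_pos: [479.7, -286.1, 279.9]
ee_rot: [0.565, 0.825, 0.0, 0.002]
wrist_force: [0.1, -0.6, 0.1]
gripper_width: 20.9
finger_force: 58.7
```

Emit:
drive_tool --jaw '[0, 0, 60, 60, 60]' --offset '[[0, 0, -0.009], [0, 0, 0], [0, 0, 0], [0, 0, 0], [0, 0, 0]]' --delta_rot '[[0, 0, 0], [0, 0, 0], [0, 0, 0], [0, 0, 0], [0, 0, 0]]'

```text
time: 25.62
tool_pos: [479.3, -286.1, 269.0]
ee_rot: [0.565, 0.825, 0.0, 0.0]
wrist_force: [0.1, -0.5, 0.1]
gripper_width: 51.3
finger_force: 0.0
```

Emit:
drive_tool --jaw '[60, 60, 60, 60, 60]' --offset '[[0, 0, 0.02], [0, 0, 0.04], [0, 0, 0.05], [0, 0, 0.05], [0, 0, 0]]' --delta_rot '[[0, 0, 0], [0, 0, 0], [0, 0, 0], [0, 0, 0], [0, 0, 0]]'

```text
time: 26.25
tool_pos: [479.2, -285.9, 434.2]
ee_rot: [0.565, 0.825, 0.0, 0.005]
wrist_force: [0.3, -0.7, -0.8]
gripper_width: 50.9
finger_force: 0.0
```

Emit:
drive_tool --jaw '[60, 60, 60, 60]' --offset '[[0, 0, 0], [0, 0, 0], [0, 0, 0], [0, 0, 0]]' --delta_rot '[[0, 0, 0], [0, 0, 0], [0, 0, 0], [0, 0, 0]]'

```text
time: 26.75
tool_pos: [479.3, -286.1, 428.1]
ee_rot: [0.565, 0.825, 0.0, -0.0]
wrist_force: [0.1, 0.2, 0.5]
gripper_width: 51.7
finger_force: 0.0
```

```bash
python3 - <<'E'
from h import *
f=grab_frame('side')
cv2.imwrite('pics/g6.png',cv2.resize(f['image'][140:420,230:490],None,fx=2.1,fy=2.1,interpolation=2)[:,:,::-1])
E
```

```text
(no output)
```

View pics/g6.png

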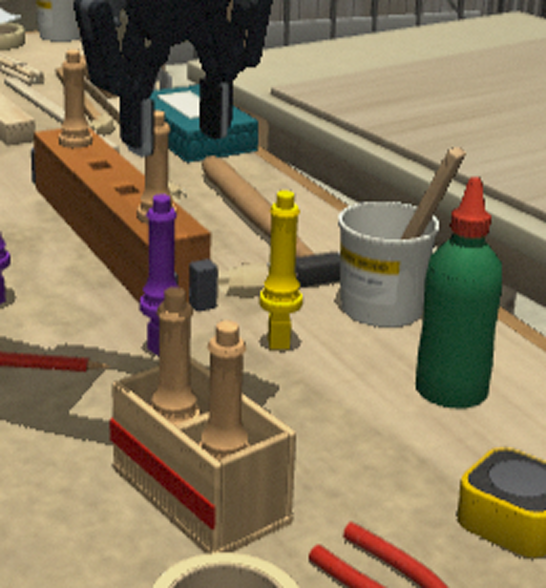

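Both loose spindles stand in the box, at crop (175,350) and (225,385). Spindles 1 and 4 are still in the rail at (75,100) and (158,160). The pot and bottle haven't moved and the gripper is clear.

```bash
python3 -c "
from bench import *
print(hand_in())"
```

```text
the job is handed in; nothing more can be done
None
```

Spindles 2 and 3 were the loose ones; both now stand tenon down in the repair box, 1 and 4 are still in the rail, and the job was handed in (no verdict was shown).

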